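Flick the wheel and brake it on the mark

ROBOT

A 7-joint arm with a two-finger parallel gripper is mounted at the origin on the work surface. World frame = base frame: x ahead of the robot, y to its left, z up, the work surface at z = 0. Lengths are in m, angles in rad, forces in N, time in s.
With the tool pointing down it reaches from about 0.425 to 0.875 m from the base axis. Payload 8.4 kg.
Tool frame: the origin (TCP) lies midway between the tips of the shut fingers; the grasp point (between the pads) lies 19 mm behind it; z points along the fingers, x is the direction in which the jaws open and shut, and the axes are right-handed (so a half turn about z gives the same grasp; the last joint's range is limited). The gripper opens to 87 mm and grips with 3 to 60 N. Pads are 19 mm wide; open, the fingers measure 117 mm over their backs; the gripper's body (75 mm by 190 mm) begins 51 mm behind the grasp point.
Start: joints at [-1.385, 0.333, 0.04, 1.465, -0.013, 1.343, -0.059], TCP at [0.183, 0.624, 0.223] pointing down, gripper open.
Joint ranges: [-2.58, 2.58], [-0.38, 2.09], [-1.3, 1.39], [0.25, 2.4], [-1.5, 4.64], [0.08, 2.09], [-2.65, 2.65]. Speed limits (rad/s): [2.22, 2.22, 2.79, 2.79, 3.14, 3.14, 3.14].

INTERFACE

Orientations are given as a rotation vector (axis times angle).
In Python, from rig import arm gives the robot as it stands. The module is installed in compiled form; this text tells all that it offers.
- The arm moves only by the tool carry_out, never from a script. Its argument "commands" is a list of rows, each a list of 5 numbers: the closure, from -1 (fully open) to 1 (shut), so that 0 is half open, then the shift along the tool's x, y, z in mm, then the turn about the tool's z in degrees. A call has 1 to 20 rows; each row shifts and turns the commanded pose from where the row before left it, along the tool's axes as they then stand; what a row does not reach is not made up. A row lasts 1/10 s, in which the tool goes at most 50 mm and 8.59 degrees, less where a joint would pass 70% of its speed; a pose out of reach is approached as far as the arm can. A call is refused whole if a number of a shift passes 50 or a number of a turn 8.59, either way. A call with a gripper value outside its range is refused whole. The fingers move at their own pace and stop on an object; "newtons" is the grip in N (left out, the last holds). Time passes only in rows, so rows that do not move let the fingers close. It gives the time, the measured TCP pose, the force and the opening at its end, in the units of the state.
- arm.read_state(): the state, without advancing time (a new reading comes with each control period).
- arm.camera(name): name is "scene" or "top" or "wrist"; returns the picture (384x512x3 uint8, red, green, blue); there is no depth.
- arm.camera_info(name): a dict with "mtx" (3x3 intrinsics, pixels), "dist_coeffs" ([k1, k2, p1, p2, k3] as OpenCV has them; the pictures are not rectified), "world_to_cam" (4x4, takes a point from world to camera coordinates); the wrist camera has in their place "hand_eye" (4x4, takes a point from camera to tool coordinates, whose origin is the TCP and whose axes are the tool frame's). Camera axes: x right, y down, z forward; pixel columns grow to the right and rows downward; lengths in m; the calibration is good to about 2 mm. A picture is of the moment at which its call begins: read the wrist's pose just before it. camera_info takes no time and is no camera call.
- arm.sign_off(): hands the job in, once; it reports no verdict.
Trained networks look in the newest picture that a camera, given by its name, has taken for a name from the list of things; names that differ only in an ending like _2 or _b are one class to them, and where a whole thing is asked for, a point or a joint stands for the part that bears it (a point fixed in the world has none). Each returns a list of dicts, best first, with "conf" (0 to 1); they miss things now and then, are a little off and sometimes report something else, mostly with a low value. They report only what shows in the picture. A call takes as long as a camera call.
- arm.masks_of(thing, camera): "pixels" (384x512 bool, what is visible of it) and "box" ([left, top, right, bottom] in pixels, round what is visible of it).
- arm.landmark_of(thing, camera): "uv" ([column, row] in pixels: a listed point, or the origin of a listed thing).
The state is a dict: "clock": time; "qpos": joint angles; "dq": joint speeds; "effort": joint torques, N m; "ee_pos": TCP position; "tool_rot": TCP orientation; "wrist_force": force on the tool from outside, world axes, zero at the start; "torque": the same for the moment, N m; "gripper_width": opening from 0.0 (shut) to 1.0 (fully open).
Only numpy, scipy, OpenCV 4.12 (cv2) and the standard library are available. Lean on these libraries where they do the work, as an engineer would, in place of code of your own. Each camera call takes 0.05 s, during which the arm holds its last target.

TASK

Check the newly greased bearing: with a fingertip against the black stub handle, flick the wheel so that it spins briskly (a turn in three seconds or less) and let it run free, untouched, for at least two seconds. Then, while it is still turning, press a fingertip down on its flat rim just as the dark mark comes round to the two posts of the gauge, so that the wheel stops with the mark between them, and take the finger away. Grasp nothing, do not shift or lift the stand, and leave the other things on the bench alone.

Things in the scene. Friction and masses are not known exactly. Their poses are not given: they have to be found in the camera images.
- stand: The spindle stand: a heavy loose round base (170 mm across, 14 mm thick, 2.8 kg, not bolted down) with a column that carries the wheel. Origin: centre of its underside, on the wheel's axis; z up. On its -x side is the gauge: a foot that reaches 153 mm from the axis, with two upright steel posts (10 mm thick, tops 98 mm above the bench) at x = -145, y = -35 and +35 mm of the stand.
- wheel: The aluminium wheel, 220 mm across, 20 mm thick, about 1.1 kg, lying flat, free to turn either way without end stops. Flat rim 32 mm wide, its top 86 mm above the bench; inside it the web is recessed 10 mm. Left spinning it slows little by little (about 0.3 to 0.6 rad/s each second) and stays where it comes to rest. Origin: on the axis, 66 mm above the bench; turns with the wheel.
- handle: The upright black stub handle on the wheel, 18 mm thick, its axis 50 mm off the wheel's axis, its top 116 mm above the bench (30 mm above the rim). Origin: its foot on the web, 76 mm above the bench. Seen from above it stands 2.64 rad clockwise from the mark.
- hub (a point): The wheel's axis at the level of the rim's top, 86 mm above the bench; the hub, 40 mm across, stands 2 mm above this.
- mark (a point): The mark: a dark steel bar 32 x 8 mm let in flush across the wheel's rim, the only one. The point is on the rim's top, 95 mm off the axis; it goes round with the wheel.
- gauge (a point): The place where the mark should stop: on the rim's circle, 95 mm off the axis and 86 mm above the bench, straight in from the middle between the two posts. It stands still.
- bearing: Bystander: a loose steel ball-bearing ring, 52 mm across, 15 mm high, lying beside the stand.
- spanner: Bystander: a steel open-ended spanner lying on the bench beyond or beside the stand.
- grease: Bystander: a plain steel tin, 70 mm across, 60 mm high, standing beside the stand.
- driver: Bystander: a screwdriver lying on the left of the bench.
- brush: Bystander: a brush lying on the right of the bench.
- mug: Bystander: a white mug, 80 mm across, 90 mm high, back left.
- tray: Bystander: a grey open plastic tray 120 x 160 x 40 mm, back right.

How it is judged:
On the way, in this order (a step that is already met when the one before it is completed fails the run):
1. the wheel spins free, touched by nothing of the robot, at more than 1 rad/s for 1.5 s on end (angular speed of wheel above 1 rad/s and contact force between each of the fingers, the arm and wheel below 0.05 N), for 1.5 s.
2. a fingertip brakes the still turning wheel (over 0.2 rad/s) on its rim, not on the handle, while the mark is within 60 mm of the gauge point (angular speed of wheel above 0.2 rad/s and contact force between the fingers and wheel above 0.2 N and contact force between the fingers and handle below 0.05 N and horizontal distance between mark and gauge below 0.06 m).
At the end, for the whole second after the job is handed in: The wheel stands still (under 0.05 rad/s), released, with its mark within 30 mm of the gauge point, i.e. between the two posts; the stand is upright and within 30 mm of where it stood (horizontal distance between mark and gauge below 0.03 m and angular speed of wheel below 0.05 rad/s and contact force between the fingers and wheel below 0.05 N and distance of stand from where it was at the start of the episode below 0.03 m and angle between stand's own z axis and vertical below 0.05 rad); the robot touches nothing.
It fails at once if the stand is lifted, tipped or shoved more than 30 mm (height (world z) of stand above 0.012 m or angle between stand's own z axis and vertical above 0.15 rad or distance of stand from where it was at the start of the episode above 0.03 m).
It fails at once if a bystander is moved more than 30 mm (distance of any of bearing, spanner, grease, driver, brush, mug, tray from where it was at the start of the episode above 0.03 m).
It also fails if it takes over 61 s, if anything falls off the work surface, if the arm or the gripper's body presses on something with over 40 N, if the wrist force passes 120 N, or if a joint passes its speed limit or range.

## Working session

There is one attempt and no reset: what is moved stays moved. The work goes in short steps, Python scripts to look and compute and a tool call to move; the robot and the scene stay as the last step left them, time stands still between calls to the robot, and variables do not carry over. Pictures are saved under pics/ and viewed, and the job is handed in when it is done.

Besides the shell and the picture viewer there is one more tool, called after "Emit:" by a JSON object that holds its "method" and its "body", one argument or row to a line. carry_out: Moves the arm, as the interface text tells. Its arguments: {"type":"object","properties":{"commands":{"type":"array","items":{"type":"array","items":{"type":"number"}}},"newtons":{"type":"number"}},"required":["commands"]}

```bash
mkdir -p pics
cat > h.py <<'E'
import numpy as np, cv2
from rig import arm
def save(cam,name):
    im=arm.camera(cam); cv2.imwrite(f'pics/{name}.png',im[:,:,::-1]); return im
def ray(cam,uv,z):
    i=arm.camera_info(cam); K=np.array(i['mtx']);d=np.array(i['dist_coeffs']);T=np.array(i['world_to_cam'])
    p=cv2.undistortPoints(np.array([[uv]],float),K,d)[0,0]
    R=T[:3,:3];t=T[:3,3];c=-R.T@t;v=R.T@np.array([p[0],p[1],1]);s=(z-c[2])/v[2];return c+s*v
def proj(cam,P):
    i=arm.camera_info(cam);T=np.array(i['world_to_cam'])
    return cv2.projectPoints(np.array([P],float),cv2.Rodrigues(T[:3,:3])[0],T[:3,3],np.array(i['mtx']),np.array(i['dist_coeffs']))[0][0,0]
E
python3 - <<'E'
from h import *
save('top','t0');save('scene','s0')
for th,z in [('hub',.086),('mark',.086),('gauge',.086),('handle',.076)]:
  for c in ('top','scene'):
    r=arm.landmark_of(th,c)
    for q in r[:2]: print(th,c,q['conf'],q['uv'],ray(c,q['uv'],z))
print(arm.read_state())
E
```

```text
hub top 0.59 [282.8, 191.9] [ 0.55572151 -0.09188485  0.086     ]
hub scene 0.72 [204.8, 180.4] [ 0.66613747 -0.20395474  0.086     ]
hub scene 0.69 [248.1, 184.8] [ 0.551353   -0.08706372  0.086     ]
mark top 0.96 [312.5, 167.3] [ 0.62382818 -0.17240145  0.086     ]
mark top 0.37 [296.0, 225.1] [ 0.46647927 -0.12825751  0.086     ]
mark scene 0.66 [217.9, 178.2] [ 0.62179921 -0.18164831  0.086     ]
mark scene 0.46 [247.1, 196.3] [ 0.58557311 -0.04896538  0.086     ]
gauge top 0.87 [297.9, 225.8] [ 0.46465053 -0.13340757  0.086     ]
gauge top 0.44 [312.5, 171.3] [ 0.61288193 -0.17242471  0.086     ]
gauge scene 0.67 [247.0, 182.2] [ 0.54732664 -0.09895568  0.086     ]
gauge scene 0.62 [258.3, 169.6] [ 0.47769489 -0.11846248  0.086     ]
handle top 0.5 [273.7, 206.8] [ 0.51537064 -0.06816342  0.076     ]
handle scene 0.52 [260.1, 183.2] [ 0.50743176 -0.0702926   0.076     ]
{'clock': 0.5, 'qpos': array([-1.38520042,  0.33319717,  0.03991354,  1.46542437, -0.013424  ,
        1.34328554, -0.05851439]), 'dq': array([ 0.00089883, -0.00132542,  0.00022763,  0.00047695, -0.00084346,
       -0.00112425, -0.00057355]), 'effort': array([-1.50727945e-03, -6.55554771e+01,  1.33098330e+00, -4.03743231e+01,
       -5.99706941e-02,  3.57883971e-02,  2.62606414e-05]), 'ee_pos': array([0.18262751, 0.62378052, 0.22253596]), 'tool_rot': array([ 2.51426903e+00,  1.88361004e+00, -8.52175012e-05]), 'wrist_force': array([-0.32614858,  0.37085571,  0.38106588]), 'torque': array([-0.03203002, -0.00339174, -0.01453205]), 'gripper_width': 1.002568379643727}
```

View pics/t0.png

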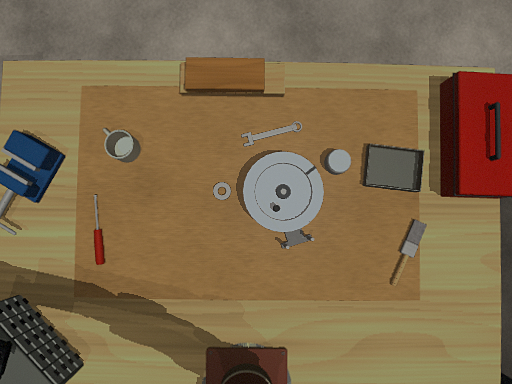

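View pics/s0.png

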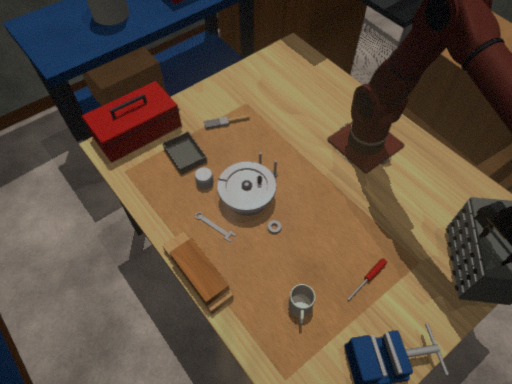

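Run:
```python
from h import *
im=cv2.imread('pics/t0.png')[140:270,220:370]; cv2.imwrite('pics/t0z.png',cv2.resize(im,None,fx=5,fy=4.5,interpolation=2)[:600])
from scipy.spatial.transform import Rotation as R
s=arm.read_state();print(R.from_rotvec(s['tool_rot']).as_matrix().round(3))
for c in('top',"scene"):
  T=arm.camera_info(c)['world_to_cam'];T=np.array(T);print(-T[:3,:3].T@T[:3,3])
```

```text
[[ 0.281  0.96  -0.   ]
 [ 0.96  -0.281 -0.   ]
 [-0.    -0.    -1.   ]]
[0.48228658 0.00303664 1.32121411]
[1.07539868 0.62576372 1.36513336]
```

View pics/t0z.png

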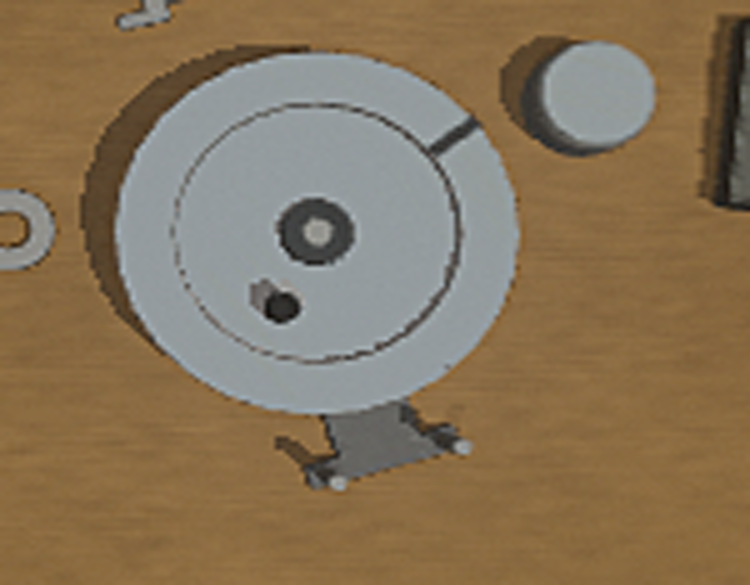

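The top view shows the wheel centred near (283,191), with the mark at about (312,168), upper right. The handle top is at about (276,208), and the two posts are at about (288,247) and (312,239), bottom right. I'll refine these positions and plan an arc push clockwise.

Run:
```python
from h import *
c=lambda x,y:(220+x/5,140+y/4.5)
hub=ray('top',c(317,232),.087);hd=ray('top',c(282,306),.116)
p1=ray('top',c(338,483),.098);p2=ray('top',c(462,447),.098);mk=ray('top',c(455,136),.086)
print('hub',hub,'handle',hd,p1,p2,mk)
for n,p in(('h',hd),('mark',mk),('g',(p1+p2)/2)):
  d=p-hub;print(n,np.degrees(np.arctan2(d[1],d[0])),np.hypot(*d[:2]))
# rim fit: edge ellipse -> scene view check
for cam in('top','scene'):
  r=arm.masks_of('wheel',cam)
  if r:
    m=r[0]['pixels'].astype(np.uint8);print(cam,r[0]['conf'],r[0]['box'],m.sum())
    # rim top circle fit: project candidates
    cn=max(cv2.findContours(m,0,1)[0],key=len)[:,0,:]
    P=np.array([ray(cam,u,.086)[:2] for u in cn]);A=np.c_[2*P,np.ones(len(P))];s=np.linalg.lstsq(A,(P**2).sum(1),rcond=None)[0];print(s[:2],np.sqrt(s[2]+s[:2]@s[:2]))
```

```text
hub [ 0.55661601 -0.09342644  0.087     ] handle [ 0.51123325 -0.07302542  0.116     ] [ 0.40730628 -0.10498238  0.098     ] [ 0.42918217 -0.17114099  0.098     ] [ 0.61577225 -0.16831959  0.086     ]
h 155.79453248171995 0.0497573815748818
mark -51.69566640323537 0.09543816928344981
g -162.12161152301883 0.14539276462256415
top 0.69 [239.4, 150.8, 323.5, 231.0] 5089
[ 0.55791681 -0.09243476] 0.10799000894808847
scene 0.65 [217.5, 162.5, 276.3, 213.0] 2358
[ 0.55752921 -0.0867999 ] 0.110342588189153
```

```bash
cat >> h.py <<'E'
from scipy.spatial.transform import Rotation as R
def yaw(s):
    m=R.from_rotvec(s['tool_rot']).as_matrix();return np.arctan2(m[1,0],m[0,0])
def plan(pos,psi,wps,clo=1,dec=0):
    """wps: list of (x,y,z,psi_deg) one per row"""
    p=np.array(pos,float);out=[]
    for x,y,z,ps in wps:
        d=(np.array([x,y,z])-p)*1000;c,s=np.cos(psi),np.sin(psi)
        r=[clo,round(d@[c,s,0],dec),round(d@[s,-c,0],dec),round(-d[2],dec),round(np.degrees(psi)-ps,1)]
        out.append(r)
        p=p+(r[1]*np.array([c,s,0])+r[2]*np.array([s,-c,0])-r[3]*np.array([0,0,1]))/1000
        psi-=np.radians(r[4])
    print('[' + ','.join('[%g,%g,%g,%g,%g]'%tuple(r) for r in out)+']',len(out));print('end',p,np.degrees(psi),'max',np.abs(np.array(out)).max(0))
def lin(path,ns):
    o=[]
    for a,b,n in zip(path,path[1:],ns):
        for k in range(1,n+1): o.append(tuple(np.array(a)+(np.array(b)-np.array(a))*k/n))
    return o
HUB=np.array([.557,-.092])
def pol(a,r): return HUB+r*np.array([np.cos(np.radians(a)),np.sin(np.radians(a))])
E
python3 - <<'E'
from h import *
s=arm.read_state();p=s['ee_pos'];ps=yaw(s);a=np.degrees(ps)
e=pol(195,.05);print(e)
path=[(*p,a),(.41,.40,.21,50),(.5,.1,.19,20),(*e,.16,7)]
plan(p,ps,lin(path,[7,7,5]))
E
```

```text
[ 0.50870371 -0.10494095]
[[1,-22,40,2,3.4],[1,-19,41,2,3.4],[1,-16,43,1,3.3],[1,-14,43,2,3.4],[1,-12,44,2,3.4],[1,-9,45,2,3.4],[1,-6,45,2,3.4],[1,-25,38,2,4.3],[1,-22,39,3,4.3],[1,-18,40,3,4.2],[1,-16,42,3,4.3],[1,-12,43,3,4.3],[1,-10,44,3,4.3],[1,-5,44,3,4.3],[1,-13,39,6,2.6],[1,-10,40,6,2.6],[1,-9,40,6,2.6],[1,-7,41,6,2.6],[1,-5,40,6,2.6]] 19
end [ 0.50878051 -0.10457488  0.15953779] 6.981394502109707 max [ 1.  25.  45.   6.   4.3]
```

Emit:
{"method": "carry_out", "body": {
  "commands": [
    [1, -22, 40, 2, 3.4],
    [1, -19, 41, 2, 3.4],
    [1, -16, 43, 1, 3.3],
    [1, -14, 43, 2, 3.4],
    [1, -12, 44, 2, 3.4],
    [1, -9, 45, 2, 3.4],
    [1, -6, 45, 2, 3.4],
    [1, -25, 38, 2, 4.3],
    [1, -22, 39, 3, 4.3],
    [1, -18, 40, 3, 4.2],
    [1, -16, 42, 3, 4.3],
    [1, -12, 43, 3, 4.3],
    [1, -10, 44, 3, 4.3],
    [1, -5, 44, 3, 4.3],
    [1, -13, 39, 6, 2.6],
    [1, -10, 40, 6, 2.6],
    [1, -9, 40, 6, 2.6],
    [1, -7, 41, 6, 2.6],
    [1, -5, 40, 6, 2.6]
  ],
  "newtons": 20
}}

```text
clock: 2.5
ee_pos: [0.5087, -0.1063, 0.1597]
tool_rot: [-3.136, -0.188, -0.002]
wrist_force: [0.8, 1.0, 0.1]
gripper_width: 0.005
```

Run:
```python
from h import *
save('wrist','w1');i=save('scene','s1')
cv2.imwrite('pics/s1z.png',cv2.resize(cv2.imread('pics/s1.png')[100:250,150:350],None,fx=4,fy=4))
s=arm.read_state();print(s['clock'],s['ee_pos'],np.degrees(yaw(s)),s['qpos'],s['gripper_width'])
T=np.array(arm.camera_info('wrist')['hand_eye']);print(T.round(3))
```

```text
2.6 [ 0.50781851 -0.11064263  0.15942345] 6.4509708748915084 [-0.53980048  0.12155565  0.72490165  1.89225467 -0.08564602  1.159156
  0.32832936] 0.003144804779134337
[[ 1.    -0.001  0.001 -0.   ]
 [ 0.001  0.957  0.29  -0.08 ]
 [-0.001 -0.29   0.957 -0.163]
 [ 0.     0.     0.     1.   ]]
```

View pics/w1.png

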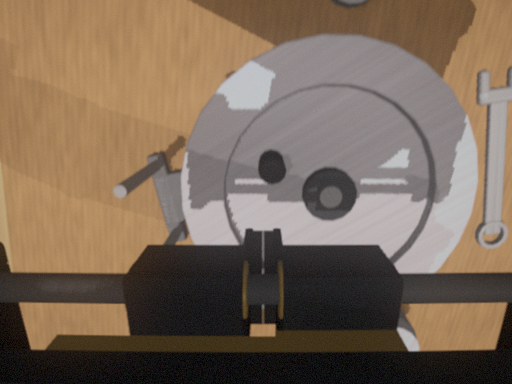

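View pics/s1z.png

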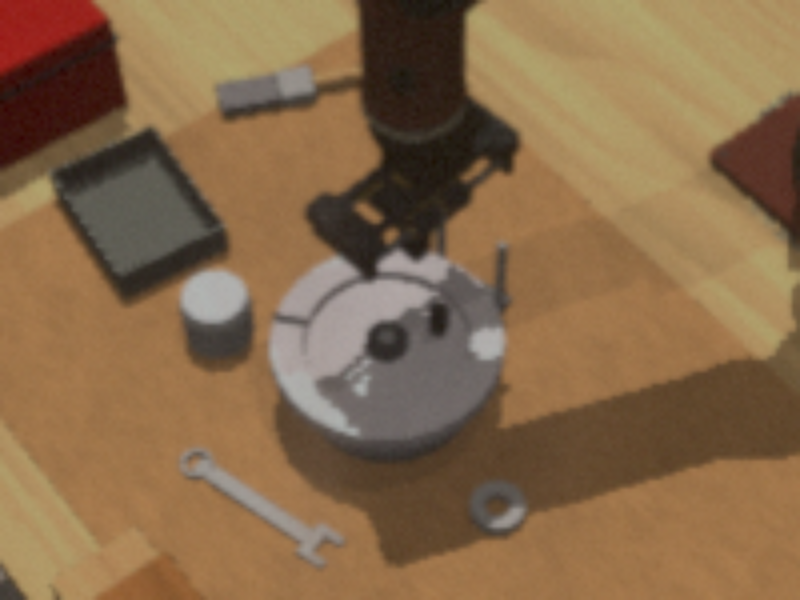

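The wrist view shows the handle at (272,165), the hub at (330,195) and the shut fingertip at about (263,240). The mark is hidden under the gripper, but the scene view shows it on the far right of the rim. I'll cross-check the hub and handle with the wrist camera and then plan the descent.

```bash
cat >> h.py <<'E'
def wray(s,uv,z):
    i=arm.camera_info('wrist');H=np.array(i['hand_eye'])
    p=cv2.undistortPoints(np.array([[uv]],float),np.array(i['mtx']),np.array(i['dist_coeffs']))[0,0]
    M=R.from_rotvec(s['tool_rot']).as_matrix();v=M@H[:3,:3]@np.array([p[0],p[1],1]);c=s['ee_pos']+M@H[:3,3]
    return c+(z-c[2])/v[2]*v
E
python3 - <<'E'
from h import *
s=arm.read_state();print(s['clock'],s['ee_pos'],np.degrees(yaw(s)),s['dq'].round(3))
print('hub',wray(s,(331,196),.088),'handle',wray(s,(273,158),.116),wray(s,(271,178),.08),'posts',wray(s,(121,191),.098))
E
```

```text
2.6 [ 0.50781851 -0.11064263  0.15942345] 6.4509708748915084 [-0.047 -0.014 -0.08   0.    -0.008  0.018 -0.054]
hub [ 0.55665302 -0.09967501  0.088     ] handle [ 0.5097597  -0.07109765  0.116     ] [ 0.5120524  -0.09317448  0.08      ] posts [ 0.40830422 -0.10944205  0.098     ]
```

Run:
```python
from h import *
s=arm.read_state();p=s['ee_pos'];ps=yaw(s)
e=pol(196,.05)
plan(p,ps,lin([(*p,6.5),(*e,.125,6.5),(*e,.096,6.5)],[1,1])+[(*e,.096,6.5)]*2)
```

```text
[[1,2,-5,34,-0],[1,-0,0,29,-0],[1,-0,0,0,-0],[1,-0,0,0,-0]] 4
end [ 0.50924408 -0.10544958  0.09642345] 6.4509708748915084 max [ 1.  2.  5. 34.  0.]
```

Emit:
{"method": "carry_out", "body": {
  "commands": [
    [1, 0, -2, 34, 0],
    [1, 0, 0, 29, 0],
    [1, 0, 0, 0, 0],
    [1, 0, 0, 0, 0]
  ]
}}

```text
clock: 3.0
ee_pos: [0.5086, -0.1024, 0.0971]
tool_rot: [3.135, 0.192, -0.001]
wrist_force: [0.5, -0.4, 0.4]
gripper_width: 0.005
```

Run:
```python
from h import *
s=arm.read_state();p=s['ee_pos'];ps=yaw(s);print(s['clock'],p,np.degrees(ps),s['wrist_force'])
save('wrist','w2')
save('scene','s2')
cv2.imwrite('pics/s2z.png',cv2.resize(cv2.imread('pics/s2.png')[130:230,190:310],None,fx=6,fy=6))
```

```text
3.0 [ 0.50855551 -0.10238991  0.09710676] 7.00022284285901 [ 0.54940199 -0.39837538  0.40143099]
```

View pics/w2.png

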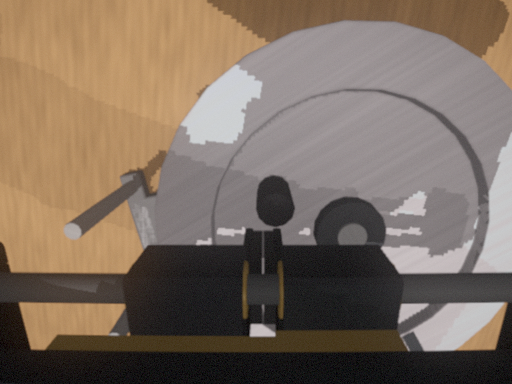

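View pics/s2z.png

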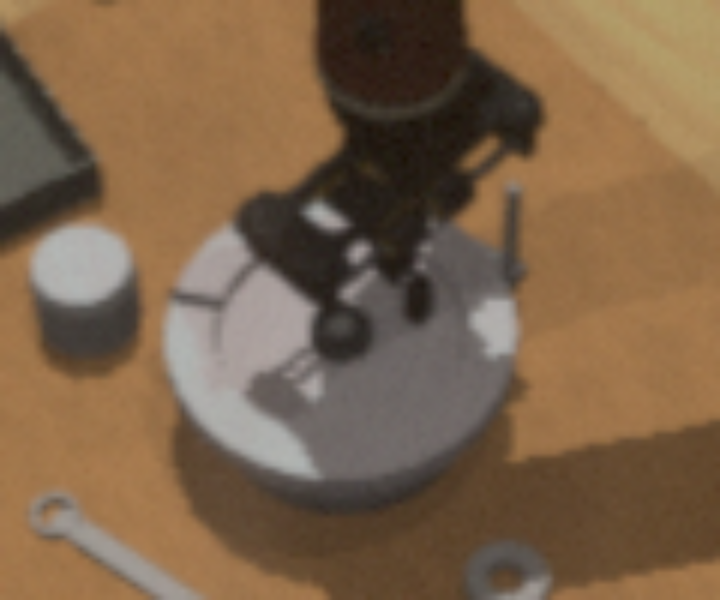

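The fingertip sits behind the handle with a gap: handle at (275,200), finger at (263,245) in the wrist view. Nothing has been touched yet. Next I'll plan the flick arc.

Run:
```python
from h import *
s=arm.read_state();p=s['ee_pos'];ps=yaw(s);print(s['clock'],p,np.degrees(ps),s['wrist_force'])
p=np.array([.5087,-.1026,.0965])
w=[(*p,-1),(*p,-9.5)];a=192;y=-9.5
for st in[5,7,9,12,15,18,21,22]:
  a-=st;y-=8.5;w.append((*pol(a,.05),.0965,y))
e=pol(a,.05);h=pol(108,.097)
w+=[(*e,.141,y),(*e,.175,y)]+lin([(*e,.175,y),(*h,.165,y)],[3])+lin([(*h,.165,y),(*h,.125,y)],[2])
plan(p,ps,w)
```

```text
3.1 [ 0.50960636 -0.10251969  0.09816717] 6.995395614620474 [ 0.19854985 -0.29606005  0.41863726]
[[1,0,0,-0,8],[1,0,0,-0,8.5],[1,-2,-4,-0,8.5],[1,-2,-6,-0,8.5],[1,-3,-7,-0,8.5],[1,-4,-10,-0,8.5],[1,-3,-13,-0,8.5],[1,-2,-15,-0,8.5],[1,1,-18,-0,8.5],[1,6,-18,-0,8.5],[1,-0,-0,-44,-0],[1,-0,-0,-34,-0],[1,-17,8,3,-0],[1,-16,9,3,-0],[1,-17,9,4,-0],[1,0,-0,19,-0],[1,0,-0,21,-0]] 17
end [5.26514754e-01 4.22793072e-04 1.24500000e-01] -77.50460438537954 max [ 1.  17.  18.  44.   8.5]
```

Emit:
{"method": "carry_out", "body": {
  "commands": [
    [1, 0, 0, 0, 8],
    [1, 0, 0, 0, 8.5],
    [1, -2, -4, 0, 8.5],
    [1, -2, -6, 0, 8.5],
    [1, -3, -7, 0, 8.5],
    [1, -4, -10, 0, 8.5],
    [1, -3, -13, 0, 8.5],
    [1, -2, -15, 0, 8.5],
    [1, 1, -18, 0, 8.5],
    [1, 6, -18, 0, 8.5],
    [1, 0, 0, -44, 0],
    [1, 0, 0, -34, 0],
    [1, -17, 8, 3, 0],
    [1, -16, 9, 3, 0],
    [1, -17, 9, 4, 0],
    [1, 0, 0, 19, 0],
    [1, 0, 0, 21, 0]
  ]
}}

```text
clock: 4.8
ee_pos: [0.5276, 0.0018, 0.1262]
tool_rot: [-2.448, 1.962, -0.002]
wrist_force: [0.3, 0.2, 0.3]
gripper_width: 0.001
```

Run:
```python
from h import *
out=[]
for k in range(3):
    s=arm.read_state();im=arm.camera('top')
    print(s['clock'],s['ee_pos'],s['wrist_force'])
    cv2.imwrite(f'pics/f{k}.png',im[:,:,::-1]); out.append(cv2.resize(im[140:265,220:350,::-1],None,fx=3,fy=3))
s=arm.read_state();im=arm.camera('scene');print(s['clock']);cv2.imwrite('pics/f3.png',im[:,:,::-1]);out.append(cv2.resize(im[150:275,190:320,::-1],None,fx=3,fy=3))
cv2.imwrite('pics/f.png',cv2.resize(np.vstack([np.hstack(out[:2]),np.hstack(out[2:])]),(624,600)))
```

```text
4.8 [0.52758082 0.0017987  0.12622699] [0.30020994 0.24225213 0.28687319]
4.85 [0.52555758 0.00153461 0.12278462] [-2.60204797  0.11590929 -2.99274062]
4.9 [0.52553097 0.00094467 0.12400407] [-0.52057682 -0.26412384  0.29130039]
4.95
```

View pics/f.png

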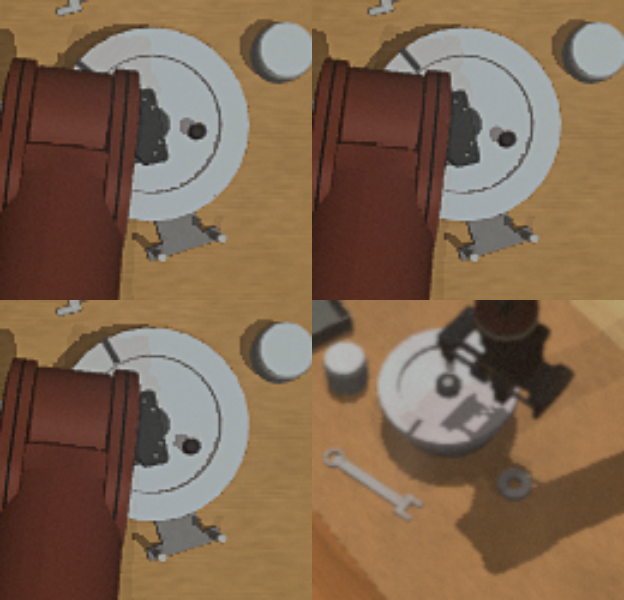

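The wheel is spinning clockwise. Across the three top frames the mark moves on the rim, and the posts stay clear of the arm. I'll let it run free while measuring the speed.

```bash
cat >> h.py <<'E'
def mang(im):
    A=np.arange(-168,62,1.0);rs=[.084,.089,.094,.099,.104];g=im.astype(float).mean(2)
    v=np.array([[g[int(round(q[1])),int(round(q[0]))] for q in (proj('top',[*pol(a,r),.086]) for r in rs)] for a in A]).max(1)
    ref=np.convolve(np.pad(v,12,mode='edge'),np.ones(25)/25,'valid')
    d=ref-v;k=np.argmax(d);w=np.clip(d[max(0,k-5):k+6],0,None);return (A[max(0,k-5):k+6]@w/w.sum(), d[k])
E
cat > meas.py <<'E'
from h import *
import sys
n=int(sys.argv[1]);L=[]
for k in range(n):
    t=arm.read_state()['clock'];im=arm.camera('top');a,c=mang(im);L.append((t,a,c));print(round(t,2),round(a,1),round(c,1))
E
python3 - <<'E'
from h import *
for k,t in enumerate((4.8,4.85,4.9)): print(t,mang(cv2.imread(f'pics/f{k}.png')[:,:,::-1]))
E
python3 meas.py 14
```

```text
4.8 (np.float64(54.334821998213606), np.float64(49.95999999999996))
4.85 (np.float64(40.12452088452089), np.float64(99.58666666666667))
5.0 9.5 91.1
5.05 -1.0 93.1
5.1 -10.9 94.2
5.15 -20.6 91.5
5.2 -30.5 89.5
5.25 -40.2 94.8
5.3 -50.1 93.8
5.35 -59.6 93.1
5.4 -68.8 89.0
5.45 -78.5 95.4
5.5 -88.2 92.0
5.55 -97.4 96.3
5.6 -106.6 95.4
5.65 -116.3 92.9Traceback (most recent call last):
  File "<stdin>", line 2, in <module>
  File "h.py", line 39, in mang
    v=np.array([[g[int(round(q[1])),int(round(q[0]))] for q in (proj('top',[*pol(a,r),.086]) for r in rs)] for a in A]).max(1)
                                                               ^^^^^^^^^^^^^^^^^^^^^^^^^^^^^^^^^^^^^^^^^^
  File "h.py", line 39, in <genexpr>
    v=np.array([[g[int(round(q[1])),int(round(q[0]))] for q in (proj('top',[*pol(a,r),.086]) for r in rs)] for a in A]).max(1)
                                                                ~~~~^^^^^^^^^^^^^^^^^^^^^^^^
  File "h.py", line 10, in proj
    i=arm.camera_info(cam);T=np.array(i['world_to_cam'])
ValueError: time passes only in moves, steps and waits
```

Speed is about 193°/s, or 3.4 rad/s. I'll lower the hover to 12 mm above the rim and wait.

Emit:
{"method": "carry_out", "body": {
  "commands": [
    [1, 0, 0, 10, 0],
    [1, 0, 0, 10, 0],
    [1, 0, 0, 5, 0],
    [1, 0, 0, 0, 0],
    [1, 0, 0, 0, 0],
    [1, 0, 0, 0, 0],
    [1, 0, 0, 0, 0],
    [1, 0, 0, 0, 0],
    [1, 0, 0, 0, 0],
    [1, 0, 0, 0, 0],
    [1, 0, 0, 0, 0],
    [1, 0, 0, 0, 0],
    [1, 0, 0, 0, 0],
    [1, 0, 0, 0, 0],
    [1, 0, 0, 0, 0],
    [1, 0, 0, 0, 0],
    [1, 0, 0, 0, 0],
    [1, 0, 0, 0, 0],
    [1, 0, 0, 0, 0],
    [1, 0, 0, 0, 0]
  ]
}}

```text
clock: 7.7
ee_pos: [0.5264, 0.0005, 0.0996]
tool_rot: [2.45, -1.967, 0.0]
wrist_force: [0.8, 0.1, 0.0]
gripper_width: 0.011
```

```bash
python3 meas.py 8
```

```text
7.7 -70.6 94.0
7.75 -76.8 92.8
7.8 -82.8 93.0
7.85 -88.6 96.9
7.9 -94.7 91.4
7.95 -100.6 93.1
8.0 -106.6 95.0
8.05 -112.4 94.1
```

At 8.05 s the mark is at −112° and moving at about 115°/s, slowing by about 28°/s². It would stop before another lap, so I have to brake on this pass. It reaches −162° in about 0.45 s.

Emit:
{"method": "carry_out", "body": {
  "commands": [
    [1, 0, 0, 0, 0],
    [1, 0, 0, 0, 0],
    [1, 0, 0, 14, 0],
    [1, 0, 0, 7, 0],
    [1, 0, 0, 0, 0]
  ]
}}

```text
clock: 8.6
ee_pos: [0.5362, 0.0024, 0.0859]
tool_rot: [-2.438, 1.956, -0.016]
wrist_force: [-4.0, 6.5, 71.1]
gripper_width: 0.005
```

```bash
python3 meas.py 3
python3 - <<'E'
from h import *
im=save('top','b0');print(arm.read_state())
cv2.imwrite('pics/b0z.png',cv2.resize(im[140:265,220:350,::-1],None,fx=4,fy=4))
E
```

```text
8.6 -156.4 94.9
8.65 -156.3 95.5
8.7 -156.2 95.4
{'clock': 8.8, 'qpos': array([-0.85558183,  0.28377222,  0.89213218,  1.95238906, -0.26775754,
        1.00710883, -1.19402703]), 'dq': array([4.23550352e-04, 6.19309755e-04, 1.90021527e-03, 5.34484100e-04,
       6.65729141e-05, 2.86305393e-04, 4.01298218e-04]), 'effort': array([  2.96813563, -14.13995057,   4.55476195,  -6.61145791,
         1.72306225,  -1.09592311,   0.11072034]), 'ee_pos': array([0.53572697, 0.00231345, 0.08595712]), 'tool_rot': array([-2.43865403,  1.9564218 , -0.01548147]), 'wrist_force': array([-2.51267021,  5.93365852, 69.55878058]), 'torque': array([ 1.27920694,  0.67120608, -0.06024334]), 'gripper_width': 0.003212699223229163}
```

View pics/b0z.png

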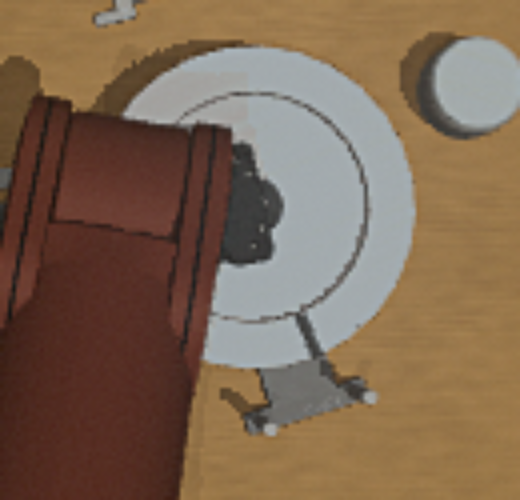

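The wheel has stopped with its mark at −156°, against the gauge at −162°. That is about 10 mm off and between the posts. The press is 70 N, and the arm has flexed about 9 mm in +x, so I'll unload along that deflection to avoid dragging the wheel back.

Emit:
{"method": "carry_out", "body": {
  "commands": [
    [1, 0, -9.5, -8, 0],
    [1, 0, 0, -20, 0],
    [1, 0, 0, -40, 0],
    [1, 0, 0, -40, 0],
    [1, 0, 0, 0, 0],
    [1, 0, 0, 0, 0]
  ]
}}

```text
clock: 9.4
ee_pos: [0.5359, 0.0029, 0.1863]
tool_rot: [-2.449, 1.965, -0.0]
wrist_force: [0.1, -0.0, -0.9]
gripper_width: 0.005
```

```bash
python3 meas.py 4
python3 - <<'E'
from h import *
im=save('top','c0');s=arm.read_state();print(s['clock'],s['ee_pos'],s['wrist_force'])
cv2.imwrite('pics/c0z.png',cv2.resize(im[140:265,220:350,::-1],None,fx=4,fy=4))
E
```

```text
9.4 -159.3 98.1
9.45 -159.3 98.9
9.5 -159.3 99.2
9.55 -159.3 99.7
9.65 [0.53494348 0.00244655 0.18527555] [ 0.39978915 -1.13649729 -0.48877281]
```

View pics/c0z.png

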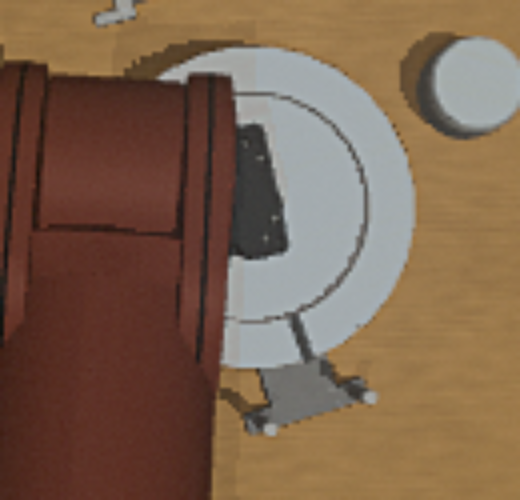

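The mark is at rest at −159.3°, in the middle between the posts. The finger is 100 mm above the rim and nothing is moving, so I'm handing in.

Run:
```python
from h import *
print(arm.sign_off())
```

```text
the job is handed in; nothing more can be done
None
```

I flicked the wheel, let it run free and stopped it with the mark between the gauge posts. The job is handed in, and the system gave no verdict.

- **Flick:** I pushed the handle clockwise with the shut fingertips along an arc. About a second after the finger left, the wheel was turning at about 3.4 rad/s, or a turn in roughly 1.9 s.
- **Free run:** It ran untouched for about 4 s. It was still turning at about 2 rad/s (115°/s) when last measured, just before braking.
- **Brake:** I pressed a fingertip down on the rim as the mark came to the gauge. The force reached about 70 N, more than I intended, but under the 120 N wrist limit.
- **Last checks:**
  - After I lifted the finger, the mark read −159.3° in four frames, against the gauge at about −162°. That is about 5 mm off, with 30 mm allowed, and the wheel was still.
  - The finger was 100 mm above the rim when I handed in.
  - In the last picture the stand and tin look to be where they were. I judged this by eye and didn't measure it, and the arm hid part of the view.
- **Small disagreements:**
  - The wheel turned about 3° towards the gauge as I released the finger.
  - The camera views differed by up to about 6 mm on the position of the hub.

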